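# Index the photometer's reference plug to the reading window and lock the carousel

### The job

The six-place sample carousel of the field photometer has been left unlocked, its wing knob standing up off the hub. Turn the carousel by the knob, the shorter way round, until the metal reference plug (the one with a thumb tab in place of a cap) stands at the reading window of the head; then press the knob down to lock it, until its flange sits fully home on the hub, and let go. The lock pin's socket can lie up to 8 degrees to either side of exact alignment, so press lightly, feel for it by turning the knob a little to and fro and never force the pin down on the ring (10 N is plenty, 25 N damages it); leave the samples standing in their wells and everything round the instrument where it is.

Things in the scene. Friction and masses are not known exactly. Their poses are not given: they have to be found in the camera images.
- photometer: Fixed photometer: grey and white plastic housing 240 x 176 mm, deck 46 mm above the bench. Origin on the bench under the carousel's vertical axis; x points from that axis to the reading head (white block with a dark window, 72 mm wide, at x = 72 to 115 mm, 116 mm high), z up; the sloping control panel lies at -x.
- window (a point): The reading place: the point on the carousel's well circle (50 mm from the axis, along the photometer's +x) in front of the window, 84 mm above the bench.
- carousel_axle: The axle on which the carousel turns, with all it carries: a black disc of 133 mm diameter with six wells (black cups, 28 mm wide, 60 degrees apart, 50 mm from the axis) round an aluminium hub of 48 mm diameter, and on top the knob with its hidden index pin. Fixed to the photometer; origin on the axis at the deck, 46 mm above the bench.
- carousel (a joint): Angle of the carousel, rad: 0 at the start (a well is then exactly at the window), grows counter-clockwise seen from above, turns without end, not wrapped. Needs 0.05 N m, stays where it is left. Hidden in the housing lies a ring of six sockets 60 degrees apart, off that exact alignment by up to 0.14 rad either way, differently each time; a socket takes the taper-nosed pin within 0.02 rad of its middle.
- lock_knob (a joint): Height of the knob's flange above the hub, m: 0 fully home (locked), 0.012 upper stop, 0.008 to 0.011 at the start (unlocked). It turns with the carousel, slides up and down against 5 N of friction, stays at any height, has no spring. With the pin not over a socket it lands on the ring at 0.006 and goes no lower; over a socket it goes on down to 0 under the friction alone and locks.
- knob_top (a point): Top centre of the knob's black wing grip, on the axis, 149 mm above the bench when home, higher by the joint value when raised. Wing: upright bar 60 mm long, 16 mm thick, 30 mm high, on a round flange 50 mm wide, 7 mm thick. x across the wing's thickness (grip along it), y along the wing, z up. Nothing else on the instrument stands above 116 mm.
- reference_plug: Reference plug: solid aluminium cylinder, 20 mm diameter, 39 mm high, with an upright thumb tab (17 x 5 mm, 21 mm high) on top, 60 mm in all, the only such piece among five screw-capped vials. It stands loosely (1.3 mm play) in a well 60 or 120 degrees to either side of the window, its underside 55 mm above the bench. Origin at the centre of its underside, z up.
- vial_a: A screw-capped sample vial, 20 mm diameter, 48 mm high, standing loosely in a well of the carousel; origin at the centre of its underside, z up.
- vial_b: A screw-capped sample vial, 20 mm diameter, 48 mm high, standing loosely in a well of the carousel; origin at the centre of its underside, z up.
- vial_c: A screw-capped sample vial, 20 mm diameter, 48 mm high, standing loosely in a well of the carousel; origin at the centre of its underside, z up.
- vial_d: A screw-capped sample vial, 20 mm diameter, 48 mm high, standing loosely in a well of the carousel; origin at the centre of its underside, z up.
- vial_e: A screw-capped sample vial, 20 mm diameter, 48 mm high, standing loosely in a well of the carousel; origin at the centre of its underside, z up.
- petri_dish: Bystander: culture dish, 60 mm diameter, 15 mm high, on the bench; origin at the centre of its underside.
- brown_bottle: Bystander: small brown reagent bottle, 33 mm diameter, 68 mm high, on the bench; origin at the centre of its underside.
- forceps: Bystander: steel forceps, 120 mm long along y, 10 mm high, on the bench; origin at the middle of the underside.

How it is judged:
On the way:
1. the reference plug has been brought to the reading window (within 12 mm) with the knob still up (horizontal distance between reference_plug and window below 0.012 m and value of joint lock_knob above 0.003 m), for 0.1 s.
At the end, for the whole second after the job is handed in: The reference plug stands upright within 12 mm of the reading place, the knob's flange is home on the hub (less than 1.5 mm up), and the carousel is at rest (horizontal distance between reference_plug and window below 0.012 m and value of joint lock_knob below 0.0015 m and angle between reference_plug's own z axis and vertical below 0.2 rad and velocity of joint carousel between -0.05 and 0.05 rad/s); the robot touches nothing.
It fails at once if the carousel is turned the long way (more than 2.6 rad from its start, either way) (value of joint carousel above 2.6 rad or value of joint carousel below -2.6 rad).
It fails at once if the lock pin is forced against the index ring with more than 25 N (contact force between carousel_axle and photometer above 25 N).
It fails at once if a sample vial or the plug is lifted from its well or tipped over (height (world z) of any of vial_a, vial_b, vial_c, vial_d, vial_e, reference_plug above 0.068 m or angle between any of vial_a, vial_b, vial_c, vial_d, vial_e, reference_plug's own z axis and vertical above 0.35 rad).
It fails at once if a bystander is moved by more than 10 mm (distance of any of petri_dish, brown_bottle, forceps from where it was at the start of the episode above 0.01 m).
It also fails if it takes over 48 s, if anything falls off the work surface, if the arm or the gripper's body presses on something with over 40 N, if the wrist force passes 120 N, or if a joint passes its speed limit or range.

### The arm

A 6-joint arm with a two-finger parallel gripper is mounted at the origin on the work surface; the furniture and walls round the work are solid. World frame = base frame: x ahead of the robot, y to its left, z up, the work surface at z = 0. Lengths are in m, angles in rad, forces in N, time in s.
With the tool pointing down it reaches from about 0.325 to 0.925 m from the base axis. Payload 3.1 kg.
Tool frame: the origin (TCP) lies between the finger pads; the fingertips stand tip_reach ahead of it and the grasp point (between the pads) lies 6 mm ahead of it (tip_reach is the distance from the TCP to the fingertips, in m); z points along the fingers, y is the line along which they close (so a half turn about z gives the same grasp; the last joint's range is limited). The gripper opens to 85 mm and grips with 20 to 120 N. Pads are 22 mm wide; open, the fingers measure 114 mm over their backs; the gripper's body (76 mm by 85 mm) begins 54 mm behind the grasp point. The pads swing forward as they close: fully open they stand 13 mm farther back than shut.
Start: joints at [-1.228, 0.217, 1.613, -0, 1.311, -0.112], TCP at [0.275, -0.561, 0.256] pointing down, gripper open.
Joint ranges: [-2.75, 2.75], [-0.78, 2.1], [0.31, 2.55], [-1.13, 4.27], [0.13, 2.63], [-2.58, 2.58]. Speed limits (rad/s): [2.79, 2.79, 3.14, 3.14, 3.14, 3.14].

### API

Orientations are given as [roll, pitch, yaw] about the fixed x, y, z axes, in that order (R = Rz(yaw) Ry(pitch) Rx(roll)).
In Python, from rig import * gives the robot as it stands. The module is installed in compiled form; this text tells all that it offers.
- The arm moves only by the shell command python3 -m handwheel 'ROWS' [FORCE]. ROWS is JSON, one flat list of numbers, 7 for each row, row after row: the opening, from 0 (shut) to 1 (fully open), then the shift along the world's x, y, z in mm, then the turn, a rotation vector about the world's x, y, z in degrees. In form: [fingers, x, y, z, ax, ay, az, fingers, x, y, z, ax, ay, az, ...]. A call has 1 to 12 rows; each row shifts and turns the commanded pose from where the row before left it; what a row does not reach is not made up. A row lasts 1/12 s, in which the tool goes at most 41.7 mm and 7.16 degrees, less where a joint would pass 70% of its speed; a pose out of reach is approached as far as the arm can. A call is refused whole if a number of a shift passes 41.7 or a number of a turn 7.16, either way. A call with a gripper value outside its range is refused whole. The fingers move at their own pace and stop on an object; FORCE is the grip in N (left out, the last holds). Time passes only in rows, so rows that do not move let the fingers close. It gives the time, the measured TCP pose, the force, the opening and the grip force at its end, in the units of the state.
- observe(): the state, without advancing time (a new reading comes with each control period).
- snapshot(name): name is "side" or "top"; returns a dict with "pixels" (384x512x3 uint8, red, green, blue), "z_map" (384x512 float32, m along the optical axis (not along the pixel's ray), 0 where there is no reading), "fx", "fy", "cx", "cy" (pixels), "R" (3x3) and "t" (3): a world point X has camera coordinates R X + t. Camera axes: x right, y down, z forward; pixel columns grow to the right and rows downward; lengths in m; the calibration is good to about 2 mm. A picture is of the moment at which its call begins.
- hand_in(): hands the job in; it is judged then, once.
The state is a dict: "t": time; "joint_positions": joint angles; "qd": joint speeds; "joint_torque": joint torques, N m; "tool_pos": TCP position; "tool_rot": TCP orientation; "force": force on the tool from outside, world axes, zero at the start; "ft_torque": the same for the moment, N m; "width": finger opening in m; "grasp_force": force on a finger pad.
Only numpy, scipy, OpenCV 4.12 (cv2) and the standard library are available. Lean on these libraries where they do the work, as an engineer would, in place of code of your own. Each camera call takes 0.05 s, during which the arm holds its last target. There are 200 camera calls.

## Working session

There is one attempt and no reset: what is moved stays moved. The work goes in short steps, Python scripts to look and compute and a shell command to move; the robot and the scene stay as the last step left them, time stands still between calls to the robot, and variables do not carry over. Pictures are saved under pics/ and viewed, at most 10 in all, crops included, and the job is handed in when it is done.

```bash
mkdir -p pics; python3 - <<'E'
from rig import *
import cv2,numpy as np
for n in("top","side"):
    s=snapshot(n); cv2.imwrite(f"pics/{n}0.png",s["pixels"][:,:,::-1]); np.savez(f"{n}0.npz",**s)
    print(n,s["fx"],s["cx"],s["cy"],np.round(-s["R"].T@s["t"],3),np.round(s["R"],2).tolist())
o=observe();print(o["tool_pos"],o["tool_rot"],o["width"],o["force"],o.keys())
E
```

```text
top 453.64056805390067 255.25174625641012 192.68003775239546 [ 0.216 -0.087  1.239] [[0.01, -1.0, -0.01], [-0.98, -0.01, -0.2], [0.2, 0.01, -0.98]]
side 375.1288850170595 253.3869868324642 182.37366444048803 [-0.042  0.728  0.54 ] [[-0.85, -0.52, 0.01], [-0.22, 0.35, -0.91], [0.47, -0.78, -0.41]]
[ 0.27433527 -0.56080385  0.25506182] [-3.13937276e+00 -2.48233859e-04  4.54800908e-01] 0.08552768790322168 [-0.42982436  0.02926454 -0.37737449] dict_keys(['t', 'joint_positions', 'qd', 'joint_torque', 'tool_pos', 'tool_rot', 'force', 'ft_torque', 'grasp_force', 'width'])
```

View pics/top0.png

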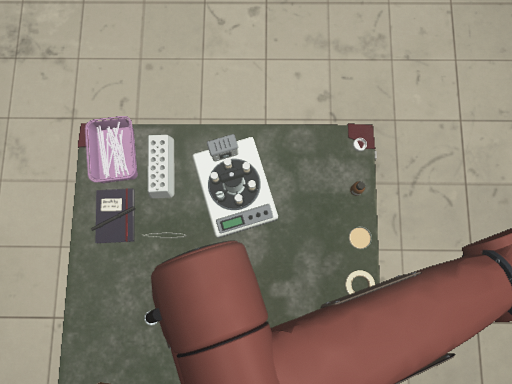

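View pics/side0.png

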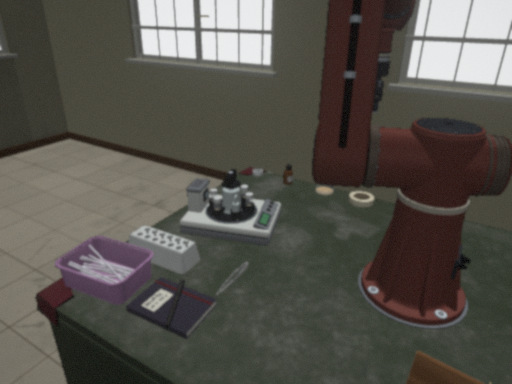

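The instrument is at about (234,184) in the top view and (232,205) in the side view, with the head away from the robot. I'll zoom in and measure the cloud.

```bash
cat > h.py <<'E'
import numpy as np
def cloud(s):
    z=s["z_map"];v,u=np.mgrid[:z.shape[0],:z.shape[1]]
    c=np.stack([(u-s["cx"])/s["fx"]*z,(v-s["cy"])/s["fy"]*z,z],-1)
    return (c-s["t"])@s["R"]
def proj(s,X):
    c=s["R"]@np.array(X)+s["t"];return s["fx"]*c[0]/c[2]+s["cx"],s["fy"]*c[1]/c[2]+s["cy"]
E
python3 - <<'E'
import numpy as np,cv2
from h import *
t=np.load("top0.npz");s=np.load("side0.npz")
a=cv2.resize(t["pixels"][130:240,185:285,::-1],None,fx=5.4,fy=5.4,interpolation=cv2.INTER_CUBIC)
b=cv2.resize(s["pixels"][160:250,175:290,::-1],None,fx=6,fy=6,interpolation=cv2.INTER_CUBIC)
cv2.imwrite("pics/tc.png",a);cv2.imwrite("pics/sc.png",b)
P=cloud(t);sub=P[130:240,185:285].reshape(-1,3)
k=sub[(sub[:,2]>.135)&(sub[:,2]<.2)];print("top knob",len(k),k.mean(0),k.min(0),k.max(0))
for lo,hi in((.036,.056),(.066,.082),(.095,.108),(.108,.125)):
    m=sub[(sub[:,2]>lo)&(sub[:,2]<hi)];print(lo,len(m),m.mean(0).round(4),np.median(m[:,2]),[np.round(x,3).tolist() for x in cv2.minAreaRect(m[:,:2].astype(np.float32)*1000)[:2]],cv2.minAreaRect(m[:,:2].astype(np.float32)*1000)[2])
if len(k)>4: print(cv2.minAreaRect(k[:,:2].astype(np.float32)*1000), np.round(k[k[:,2]>.15]*1000).astype(int).tolist())
Q=cloud(s)[150:260,175:290].reshape(-1,3);k=Q[(Q[:,2]>.125)&(Q[:,2]<.2)];print("side knob",len(k),k.mean(0),k.min(0),k.max(0))
E
```

```text
top knob 194 [ 0.47543853 -0.01520399  0.15547153] [ 0.46229441 -0.04343212  0.13506954] [0.49587551 0.0130051  0.16554851]
0.036 3892 [ 0.462  -0.0193  0.0476] 0.046977803447273134 [[474.516, -15.956], [240.203, 175.821]] 17.63161849975586
0.066 273 [ 0.4794 -0.0124  0.073 ] 0.07277203419917343 [[484.798, -12.639], [142.338, 113.028]] 16.657520294189453
0.095 316 [ 0.489  -0.0171  0.102 ] 0.10246940971340063 [[485.634, -12.411], [136.22, 103.728]] 18.380022048950195
0.108 477 [0.5592 0.0124 0.1152] 0.11528673603345223 [[517.178, 2.671], [148.098, 77.82]] 11.895598411560059
((482.47235107421875, -13.517364501953125), (27.90437126159668, 59.022743225097656), 16.02513885498047) [[491, -31, 156], [490, -33, 159], [491, -36, 155], [491, -38, 156], [490, -41, 159], [488, -24, 158], [487, -26, 160], [488, -28, 158], [487, -31, 161], [488, -33, 157], [487, -36, 160], [488, -38, 157], [488, -41, 157], [485, -16, 158], [485, -19, 157], [485, -21, 159], [485, -24, 157], [484, -26, 161], [484, -29, 163], [486, -31, 156], [485, -34, 160], [484, -36, 162], [486, -38, 154], [486, -41, 157], [486, 
[... 1668 characters left out ...]
58], [469, 3, 160], [470, 1, 158], [470, -2, 158], [470, -4, 158], [469, -7, 159], [470, -9, 156], [470, -12, 159], [470, -14, 157], [470, -17, 159], [470, -19, 156], [471, -24, 154], [467, 13, 157], [467, 10, 158], [467, 8, 158], [467, 5, 158], [467, 3, 161], [467, 0, 158], [468, -2, 156], [467, -5, 161], [468, -7, 157], [468, -9, 155], [468, -12, 155], [469, -14, 153], [469, -16, 150], [465, 10, 158], [464, 7, 162], [465, 5, 158], [466, 3, 154], [465, 1, 155], [465, -2, 156], [466, -4, 152], [467, -6, 150], [463, 11, 153], [463, 8, 155], [463, 6, 155], [463, 3, 153]]
side knob 232 [ 0.47093176 -0.00466717  0.14119954] [ 0.45022505 -0.03946785  0.12513856] [0.50104246 0.01771712 0.16018073]
```

View pics/tc.png

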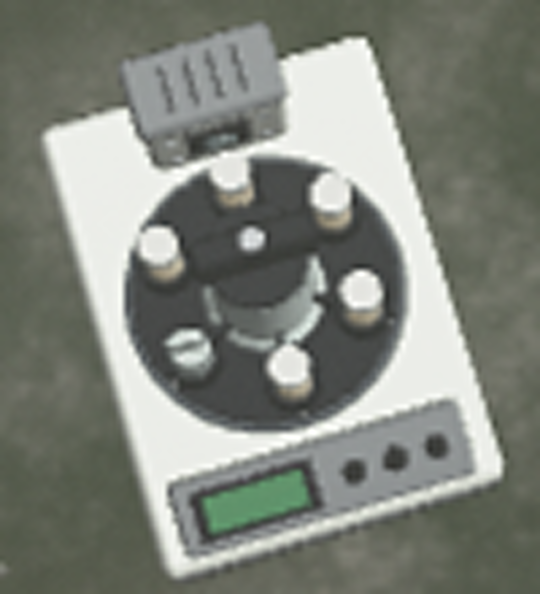

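View pics/sc.png

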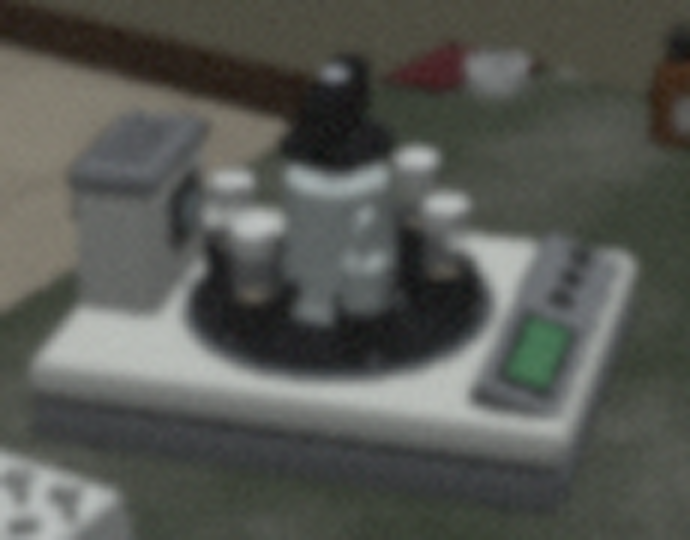

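Plug is at (190,352) in the top crop, two wells (120°) counter-clockwise from the window (seen from above), so I turn clockwise about -120°. Next I triangulate the white dot on the knob (top crop 251,238; side crop 335,72).

```bash
python3 - <<'E'
import numpy as np,cv2
from h import *
t=np.load("top0.npz");s=np.load("side0.npz")
def ray(s,u,v):
    d=s["R"].T@np.array([(u-s["cx"])/s["fx"],(v-s["cy"])/s["fy"],1]);return -s["R"].T@s["t"],d/np.linalg.norm(d)
r=[]
for im,box,cx in((t,(130,240,185,285),(251/5.4-.4+185,238/5.4-.4+130)),(s,(160,250,175,290),(335/6-.4+175,72/6-.4+160))):
    g=im["pixels"].sum(2).astype(float);u0,v0=map(int,map(round,cx));w=g[v0-3:v0+4,u0-3:u0+4];w=np.clip(w-np.median(w)-40,0,None)
    vv,uu=np.mgrid[v0-3:v0+4,u0-3:u0+4];c=((w*uu).sum()/w.sum(),(w*vv).sum()/w.sum());print(cx,c);r.append(ray(im,*c))
(a,d),(b,e)=r
k=np.linalg.lstsq(np.stack([d,-e],1),b-a,rcond=None)[0];print("tri",a+k[0]*d,b+k[1]*e)
print("top@.158",a+d*(.158-a[2])/d[2],"side@.158",b+e*(.158-b[2])/e[2])
# yaw from white housing deck
P=cloud(t)[130:240,185:285].reshape(-1,3)
k=P[(P[:,2]>.153)];k=k[:,:2]-k[:,:2].mean(0);w,V=np.linalg.eigh(k.T@k);print("wing normal deg",np.degrees(np.arctan2(*V[::-1,0]))%180, )
print("centres", P[(P[:,2]>.153)].mean(0))
E
```

```text
(231.0814814814815, 173.67407407407407) (np.float64(231.1408100878869), np.float64(173.7873519296905))
(230.43333333333334, 171.6) (np.float64(230.0843930635838), np.float64(171.6878612716763))
tri [ 0.4781541  -0.01427464  0.15734968] [ 0.47986869 -0.01331537  0.15782959]
top@.158 [ 0.47799663 -0.01431852  0.158     ] side@.158 [ 0.47963607 -0.01298484  0.158     ]
wing normal deg 105.49820065753607
centres [ 0.40808885 -0.03396153  0.44286322]
```

```bash
python3 -m handwheel '[1,13,36,0,0,0,5,1,13,36,0,0,0,5,1,13,36,0,0,0,5,1,13,36,0,0,0,5,1,13,36,0,0,0,5,1,13,36,0,0,0,5,1,13,36,0,0,0,5,1,13,36,0,0,0,5,1,13,36,0,0,0,5,1,13,36,0,0,0,5,1,13,36,0,0,0,5,1,13,36,0,0,0,5]' 40
python3 -m handwheel '[1,12,29,0,0,0,5,1,12,29,0,0,0,5,1,12,29,0,0,0,5,1,12,28,0,0,0,5,1,0,0,0,0,0,1.5,1,0,0,0,0,0,0,1,0,0,0,0,0,0]'
```

```text
t: 1.1
tool_pos: [0.4305, -0.1275, 0.256]
tool_rot: [-3.141, -0.0, 1.506]
force: [0.8, 0.1, -0.6]
width: 0.0855
grasp_force: 0.0
t: 1.68
tool_pos: [0.4782, -0.0142, 0.2558]
tool_rot: [-3.14, -0.0, 1.877]
force: [0.2, -0.3, 0.2]
width: 0.0856
grasp_force: 0.0
```

```bash
python3 -m handwheel '[1,0,0,-25,0,0,0,1,0,0,-25,0,0,0,1,0,0,-25,0,0,0,1,0,0,-15,0,0,0,1,0,0,-8,0,0,0,1,0,0,0,0,0,0,1,0,0,0,0,0,0]'
python3 - <<'E'
from rig import *
import cv2
s=snapshot("side");cv2.imwrite("pics/s1.png",cv2.resize(s["pixels"][110:250,165:300,::-1],None,fx=4,fy=4,interpolation=cv2.INTER_CUBIC))
E
```

```text
t: 2.27
tool_pos: [0.4785, -0.0151, 0.1585]
tool_rot: [-3.141, -0.0, 1.876]
force: [-0.4, -1.0, -1.2]
width: 0.0855
grasp_force: 0.0
```

View pics/s1.png

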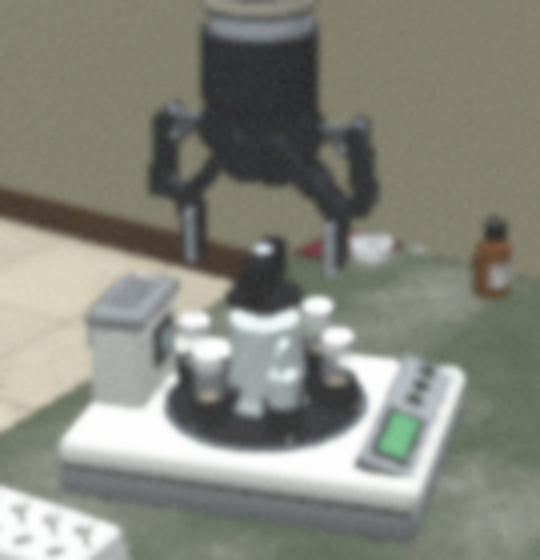

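The open fingers straddle the wing with plenty of clearance: tips at (190,262) and (330,270), wing top at (262,245). Go 4 mm lower and close.

```bash
python3 -m handwheel '[1,0,1,-4,0,0,0,0,0,0,0,0,0,0,0,0,0,0,0,0,0,0,0,0,0,0,0,0,0,0,0,0,0,0,0,0,0,0,0,0,0,0,0,0,0,0,0,0,0,0,0,0,0,0,0,0]' 50; python3 -c "
from rig import *
o=observe();print(o['width'],o['grasp_force'],o['force'],o['ft_torque'])"
```

```text
t: 2.98
tool_pos: [0.4778, -0.0138, 0.1544]
tool_rot: [-3.139, 0.0, 1.878]
force: [-3.6, -1.6, 3.9]
width: 0.0151
grasp_force: 51.7
0.015142811246186086 51.689413189888 [-3.55599646 -1.55137207  3.86260402] [-0.16007558  0.46526813  0.01813365]
```

```bash
python3 -m handwheel '[0,0,0,0,0,0,-6,0,0,0,0,0,0,-6,0,0,0,0,0,0,-6,0,0,0,0,0,0,-6,0,0,0,0,0,0,-6,0,0,0,0,0,0,0]'; python3 -c "
from rig import *
o=observe();print(o['ft_torque'])"
```

```text
t: 3.48
tool_pos: [0.4778, -0.0138, 0.1544]
tool_rot: [-3.14, 0.001, 1.352]
force: [-4.5, -1.6, 2.9]
width: 0.0151
grasp_force: 51.7
[-0.27104211  0.54321881 -0.06625438]
```

```bash
python3 -m handwheel '[0,0,0,0,0,0,-6,0,0,0,0,0,0,-6,0,0,0,0,0,0,-6,0,0,0,0,0,0,-6,0,0,0,0,0,0,-6,0,0,0,0,0,0,-6,0,0,0,0,0,0,-6,0,0,0,0,0,0,-6,0,0,0,0,0,0,-6,0,0,0,0,0,0,-6]'; python3 -m handwheel '[0,0,0,0,0,0,-6,0,0,0,0,0,0,-6,0,0,0,0,0,0,-6,0,0,0,0,0,0,-6,0,0,0,0,0,0,-6,0,0,0,0,0,0,0,0,0,0,0,0,0,0]';  python3 - <<'E'
from rig import *
import cv2
o=observe();print(o['ft_torque'])
s=snapshot("side");cv2.imwrite("pics/s2.png",cv2.resize(s["pixels"][110:250,165:300,::-1],None,fx=4,fy=4,interpolation=cv2.INTER_CUBIC))
E
```

```text
t: 4.32
tool_pos: [0.4777, -0.0138, 0.1542]
tool_rot: [3.141, 0.002, 0.305]
force: [-4.6, -2.4, 3.9]
width: 0.0152
grasp_force: 51.7
t: 4.9
tool_pos: [0.4777, -0.0138, 0.1541]
tool_rot: [3.14, 0.002, -0.212]
force: [-4.2, -1.3, 3.6]
width: 0.0155
grasp_force: 51.7
[-0.46294626  0.75194945 -0.00523285]
```

View pics/s2.png

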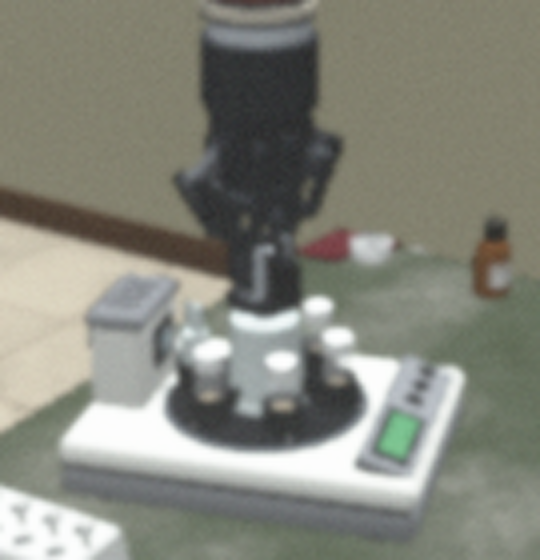

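The plug, with its tab, now stands at the window at (192,325). Press down lightly.

```bash
python3 -m handwheel '[0,0,0,-0.5,0,0,0,0,0,0,-0.5,0,0,0,0,0,0,-0.5,0,0,0,0,0,0,0,0,0,0]';python3 -m handwheel '[0,0,0,-0.5,0,0,0,0,0,0,0,0,0,0]'
```

```text
t: 5.28
tool_pos: [0.4777, -0.0138, 0.1526]
tool_rot: [3.14, 0.002, -0.212]
force: [-4.8, -3.0, 3.6]
width: 0.0152
grasp_force: 51.7
t: 5.45
tool_pos: [0.4777, -0.0138, 0.1521]
tool_rot: [3.14, 0.002, -0.212]
force: [-4.0, -2.9, 3.3]
width: 0.0151
grasp_force: 51.7
```

```bash
for i in 1 2 3; do :; done; python3 -m handwheel '[0,0,0,-0.4,0,0,0,0,0,0,0,0,0,0]';python3 -m handwheel '[0,0,0,-0.4,0,0,0,0,0,0,0,0,0,0]';python3 -m handwheel '[0,0,0,-0.3,0,0,0,0,0,0,0,0,0,0]'
```

```text
t: 5.62
tool_pos: [0.4777, -0.0138, 0.1517]
tool_rot: [3.14, 0.002, -0.212]
force: [-4.5, -2.4, 3.5]
width: 0.0147
grasp_force: 51.7
t: 5.78
tool_pos: [0.4777, -0.0138, 0.1513]
tool_rot: [3.14, 0.002, -0.212]
force: [-4.4, -2.2, 2.9]
width: 0.0151
grasp_force: 51.7
t: 5.95
tool_pos: [0.4777, -0.0138, 0.151]
tool_rot: [3.14, 0.002, -0.212]
force: [-4.5, -2.2, 3.9]
width: 0.0151
grasp_force: 51.7
```

```bash
python3 -m handwheel '[0,0,0,-0.3,0,0,0,0,0,0,0,0,0,0]';python3 -m handwheel '[0,0,0,-0.3,0,0,0,0,0,0,0,0,0,0]'
```

```text
t: 6.12
tool_pos: [0.4777, -0.0138, 0.1507]
tool_rot: [3.14, 0.002, -0.212]
force: [-4.7, -2.2, 3.5]
width: 0.0153
grasp_force: 51.7
t: 6.28
tool_pos: [0.4777, -0.0138, 0.1504]
tool_rot: [3.14, 0.002, -0.212]
force: [-4.9, -1.7, 3.3]
width: 0.0152
grasp_force: 51.7
```

```bash
python3 -m handwheel '[0,0,0,-0.3,0,0,0,0,0,0,0,0,0,0]'
```

```text
t: 6.45
tool_pos: [0.4777, -0.0138, 0.1503]
tool_rot: [3.14, 0.002, -0.212]
force: [-5.2, -1.6, 4.7]
width: 0.0155
grasp_force: 51.9
```

```bash
python3 -m handwheel '[0,0,0,-0.3,0,0,0,0,0,0,0,0,0,0]'
```

```text
t: 6.62
tool_pos: [0.4778, -0.0138, 0.1502]
tool_rot: [3.14, 0.002, -0.212]
force: [-6.3, -1.4, 5.9]
width: 0.0152
grasp_force: 52.1
```

```bash
python3 -m handwheel '[0,0,0,-0.5,0,0,0,0,0,0,0,0,0,0]'; for i in 1; do python3 -m handwheel '[0,0,0,0,0,0,-1,0,0,0,0,0,0,-1,0,0,0,0,0,0,0]';done; python3 -m handwheel '[0,0,0,0,0,0,-1,0,0,0,0,0,0,-1,0,0,0,0,0,0,0]'; python3 -m handwheel '[0,0,0,0,0,0,-1,0,0,0,0,0,0,-1,0,0,0,0,0,0,0]'; python3 -m handwheel '[0,0,0,0,0,0,-1,0,0,0,0,0,0,-1,0,0,0,0,0,0,0]'
```

```text
t: 6.78
tool_pos: [0.4778, -0.0138, 0.15]
tool_rot: [3.14, 0.002, -0.212]
force: [-6.9, -2.2, 8.0]
width: 0.0155
grasp_force: 52.4
t: 7.03
tool_pos: [0.4777, -0.0138, 0.1499]
tool_rot: [3.14, 0.002, -0.247]
force: [-4.7, -1.4, 7.2]
width: 0.0151
grasp_force: 52.1
t: 7.28
tool_pos: [0.4777, -0.0138, 0.1494]
tool_rot: [3.14, 0.002, -0.282]
force: [-5.0, -2.4, 3.7]
width: 0.015
grasp_force: 51.7
t: 7.53
tool_pos: [0.4777, -0.0138, 0.1494]
tool_rot: [3.14, 0.002, -0.317]
force: [-4.5, -1.6, 4.4]
width: 0.0153
grasp_force: 51.7
t: 7.78
tool_pos: [0.4778, -0.0137, 0.1495]
tool_rot: [3.14, 0.002, -0.353]
force: [-4.5, -3.1, 5.9]
width: 0.0153
grasp_force: 51.9
```

The force fell near yaw -0.28, which is probably the socket. Go back there and press.

```bash
python3 -m handwheel '[0,0,0,0,0,0,-1,0,0,0,0,0,0,0]'; python3 -c "
from rig import *
print(observe()['ft_torque'])"; python3 -m handwheel '[0,0,0,0,0,0,1,0,0,0,0,0,0,1,0,0,0,0,0,0,1,0,0,0,0,0,0,1,0,0,0,0,0,0,0]';python3 -c "
from rig import *
print(observe()['ft_torque'])"; python3 -m handwheel '[0,0,0,-0.4,0,0,0,0,0,0,0,0,0,0]'; python3 -m handwheel '[0,0,0,-0.4,0,0,0,0,0,0,0,0,0,0]'
```

```text
t: 7.95
tool_pos: [0.4778, -0.0137, 0.1495]
tool_rot: [3.14, 0.002, -0.369]
force: [-5.7, -0.5, 5.9]
width: 0.0152
grasp_force: 51.9
[-0.64399627  0.91395621  0.17927736]
t: 8.37
tool_pos: [0.4777, -0.0138, 0.1492]
tool_rot: [3.14, 0.002, -0.3]
force: [-7.0, -2.6, 3.4]
width: 0.0154
grasp_force: 51.7
[-0.46471367  0.76279427  0.01243387]
t: 8.53
tool_pos: [0.4777, -0.0138, 0.1488]
tool_rot: [3.14, 0.002, -0.3]
force: [-5.6, -2.6, 3.4]
width: 0.0151
grasp_force: 51.7
t: 8.7
tool_pos: [0.4777, -0.0138, 0.1484]
tool_rot: [3.14, 0.002, -0.3]
force: [-4.8, -3.0, 3.4]
width: 0.0153
grasp_force: 51.7
```

```bash
python3 -m handwheel '[0,0,0,-0.5,0,0,0,0,0,0,-0.5,0,0,0,0,0,0,0,0,0,0]'; python3 -m handwheel '[0,0,0,-0.5,0,0,0,0,0,0,-0.5,0,0,0,0,0,0,0,0,0,0]'; python3 -m handwheel '[0,0,0,-0.5,0,0,0,0,0,0,-0.5,0,0,0,0,0,0,0,0,0,0]'
```

```text
t: 8.95
tool_pos: [0.4777, -0.0138, 0.1473]
tool_rot: [3.14, 0.002, -0.3]
force: [-5.8, -2.7, 2.8]
width: 0.0149
grasp_force: 51.7
t: 9.2
tool_pos: [0.4777, -0.0138, 0.1464]
tool_rot: [3.14, 0.002, -0.3]
force: [-3.9, -2.8, 4.5]
width: 0.0156
grasp_force: 51.7
t: 9.45
tool_pos: [0.4777, -0.0138, 0.1453]
tool_rot: [3.14, 0.002, -0.3]
force: [-4.7, -2.7, 2.8]
width: 0.0148
grasp_force: 51.7
```

```bash
python3 -m handwheel '[0,0,0,-0.5,0,0,0,0,0,0,0,0,0,0]'; python3 -m handwheel '[0,0,0,-0.4,0,0,0,0,0,0,0,0,0,0]'; python3 -m handwheel '[0,0,0,-0.4,0,0,0,0,0,0,0,0,0,0]'
```

```text
t: 9.62
tool_pos: [0.4777, -0.0138, 0.1449]
tool_rot: [3.14, 0.002, -0.3]
force: [-5.7, -2.4, 3.5]
width: 0.0152
grasp_force: 51.7
t: 9.78
tool_pos: [0.4777, -0.0138, 0.1445]
tool_rot: [3.14, 0.002, -0.3]
force: [-4.2, -2.3, 2.9]
width: 0.0151
grasp_force: 51.7
t: 9.95
tool_pos: [0.4778, -0.0138, 0.1444]
tool_rot: [3.14, 0.002, -0.3]
force: [-5.3, -2.1, 4.7]
width: 0.0154
grasp_force: 52.1
```

Home: the stop came about 6 mm below ring contact. Seat it a touch more, then release and rise.

```bash
python3 -m handwheel '[0,0,0,-0.4,0,0,0,0,0,0,-0.4,0,0,0,0,0,0,0,0,0,0]'; python3 -m handwheel '[1,0,0,0,0,0,0,1,0,0,0,0,0,0,1,0,0,0,0,0,0,1,0,0,0,0,0,0,1,0,0,0,0,0,0,1,0,0,0,0,0,0]';python3 -m handwheel '[1,0,0,10,0,0,0,1,0,0,20,0,0,0,1,0,0,30,0,0,0,1,0,0,30,0,0,0,1,0,0,30,0,0,0,1,0,0,0,0,0,0,1,0,0,0,0,0,0]'
python3 - <<'E'
from rig import *
import cv2,numpy as np
from h import *
s=snapshot("side");cv2.imwrite("pics/s3.png",cv2.resize(s["pixels"][110:250,165:300,::-1],None,fx=4,fy=4,interpolation=cv2.INTER_CUBIC))
P0=cloud(np.load("side0.npz"));P=cloud(s)
for p in(P0,P):
    q=p[150:250,175:290].reshape(-1,3);d=np.hypot(q[:,0]-.4785,q[:,1]+.0138);k=q[(d<.03)&(q[:,2]>.125)&(q[:,2]<.2)];print(len(k),np.percentile(k[:,2],[50,90,97]))
E
```

```text
t: 10.2
tool_pos: [0.4778, -0.0138, 0.1444]
tool_rot: [3.14, 0.002, -0.3]
force: [-7.5, -2.4, 10.0]
width: 0.0148
grasp_force: 52.7
t: 10.7
tool_pos: [0.4787, -0.0133, 0.1434]
tool_rot: [-3.141, -0.0, -0.304]
force: [-0.2, 0.6, 0.1]
width: 0.0848
grasp_force: 0.0
t: 11.28
tool_pos: [0.4804, -0.0137, 0.2671]
tool_rot: [-3.141, -0.007, -0.304]
force: [-1.4, 0.3, -0.1]
width: 0.085
grasp_force: 0.0
196 [0.13829258 0.15761462 0.15889008]
150 [0.14034045 0.14735521 0.147787  ]
```

View pics/s3.png

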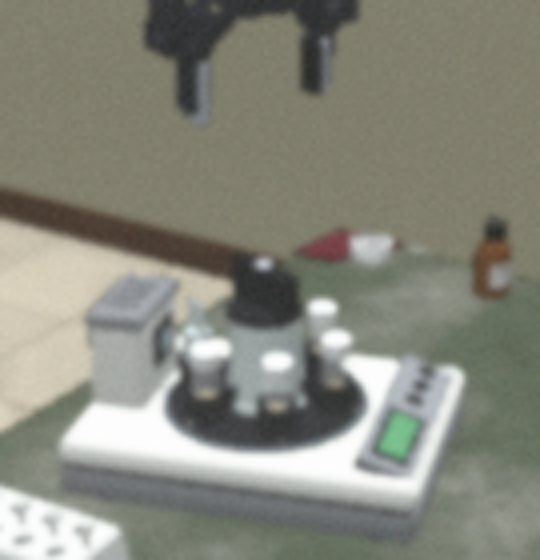

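The plug stands at the window at (192,325). The knob top, at (262,262), is about 11 mm lower than at the start, so the flange is home on the hub. The gripper is clear.

```bash
python3 -c "
from rig import *
print(hand_in())"
```

```text
the job is handed in; nothing more can be done
None
```

I turned the carousel about 125° clockwise to put the reference plug at the reading window, pressed the knob fully home and locked it, released it, and handed the job in at about 11 s; no verdict came back.

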